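# Shut the tapered stopcock of the tasting dispenser

### The job

The stopcock of the empty fruit-tea dispenser has worked loose: its brass key stands up out of its tapered seat. Shut it: turn the orange handle anticlockwise until it lies square across the pipe, pressing it down all the while so that the key wedges fully home, its flange down on the valve's rim, and stays there when you let go. Leave the cup and the two jars where they stand.

Things in the scene. Friction and masses are not known exactly. Their poses are not given: they have to be found in the camera images.
- dispenser: Tea dispenser, fixed. Origin on the counter straight below the stopcock's axis, z up. Its pipe (24 mm diameter, axis 85 mm up) runs along its y axis through the valve at x = y = 0 to a down-turned spout at y = +85 mm. Tank: 170 mm diameter, 262 mm tall, centre at y = -225 mm. A drip tray 150 x 235 mm, 12 mm thick, lies below. Shut: the handle lies along this body's x axis, either way round.
- rim (a point): Centre of the flat top rim of the steel valve body (60 mm diameter), 115 mm above the counter, on the stopcock's vertical axis; axes as dispenser.
- key_grip (a point): Centre of the key's handle: an upright orange bar 84 mm long (this point's x axis), 14 mm thick (y), 30 mm high (z, up), on a round brass flange 54 mm wide, 6 mm thick. At the start this point is 31 mm above rim (flange 10 mm clear of the rim); fully home 21 mm (flange on the rim, a hard stop). The handle starts 0.8 to 1.3 rad short of shut and turns anticlockwise seen from above (+z).
- key: The key (handle, flange, tapered plug); origin on its axis at the flange's underside, axes as key_grip. A friction taper: it turns with about 0.1 N m; unpressed it does not sink; while turned anticlockwise it sinks under about 7 N of push (at most 14 mm per rad), otherwise only under about 22 N. It stays at the depth and angle where it is left.
- cup: White plastic tasting cup, 60 mm across the rim, 55 mm tall, standing on the drip tray under the spout. Origin at the centre of its underside. A bystander.
- jar_yellow: Clear closed jar with a yellow label and white lid, 76 mm diameter, 130 mm tall. Origin at the centre of its underside. A bystander.
- jar_pink: Clear closed jar with a pink label and white lid, 72 mm diameter, 85 mm tall. Origin at the centre of its underside. A bystander.

How it is judged:
By the outcome, as a careful person would: the job done as asked, in the order asked, and still so for the second after the job is handed in, with the robot touching nothing.
It also fails if it takes over 35 s, if anything falls off the work surface, if the arm or the gripper's body presses on something with over 40 N, if the wrist force passes 120 N, or if a joint passes its speed limit or range.

### The arm

A 7-joint arm with a two-finger parallel gripper is mounted at the origin on the work surface. World frame = base frame: x ahead of the robot, y to its left, z up, the work surface at z = 0. Lengths are in m, angles in rad, forces in N, time in s.
With the tool pointing down it reaches from about 0.425 to 0.875 m from the base axis. Payload 4.7 kg.
Tool frame: the origin (TCP) lies at the very end of the fingers, on their centre line; the grasp point (between the pads) lies 19 mm behind it; z points along the fingers, x is the direction in which the jaws open and shut, and the axes are right-handed (so a half turn about z gives the same grasp; the last joint's range is limited). The gripper opens to 87 mm and grips with 3 to 60 N. Pads are 19 mm wide; open, the fingers measure 117 mm over their backs; the gripper's body (75 mm by 190 mm) begins 51 mm behind the grasp point.
Start: joints at [1.222, 0.321, -0.07, 1.45, 0.023, 1.371, -0.057], TCP at [0.231, -0.608, 0.223] pointing down, gripper open.
Joint ranges: [-2.86, 2.86], [-0.3, 2.09], [-1.38, 1.24], [0.06, 2.45], [-1.56, 4.7], [0.09, 2.05], [-2.69, 2.69]. Speed limits (rad/s): [2.57, 2.57, 3.14, 3.14, 3.14, 3.14, 3.14].

### API

Orientations are given as [roll, pitch, yaw] about the fixed x, y, z axes, in that order (R = Rz(yaw) Ry(pitch) Rx(roll)).
In Python, from station import env, imaging gives the robot as it stands.
- The arm moves only by the tool carry_out, never from a script. Its argument "increments" is a list that holds one entry, the list of rows, each a list of 7 numbers: the finger opening in mm, from 0 to 87, then the shift along the tool's x, y, z in mm, then the turn, a rotation vector about the tool's x, y, z in degrees. A call has 1 to 8 rows; each row is the pose to reach, as a shift and turn from the pose commanded when the call began, along the tool's axes at that moment; what a row does not reach only later rows make up. A row lasts 1/8 s, in which the tool goes at most 62.5 mm and 10.7 degrees, less where a joint would pass 70% of its speed; a pose out of reach is approached as far as the arm can. A call with a gripper value outside its range is refused whole. The fingers move at their own pace and stop on an object; the grip force is fixed at half the most. Time passes only in rows, so rows that repeat a pose let the fingers close. It gives the time, the measured TCP pose, the force and the opening at its end, in the units of the state.
- env.get_state(): the state, without advancing time (a new reading comes with each control period).
- imaging.capture(name): name is "scene" or "top" or "wrist"; returns a dict with "image" (420x560x3 uint8, blue, green, red), "fovy" (degrees; the focal length in pixels is half the picture's height over the tangent of half this angle, whatever the lens; pixels are square), "cx", "cy" (the principal point, pixels), "R" (3x3) and "t" (3): a world point X has camera coordinates R X + t. Camera axes: x right, y down, z forward; pixel columns grow to the right and rows downward; lengths in m; the calibration is good to about 2 mm. A picture is of the moment at which its call begins. There is no depth.
- env.finish_job(): hands the job in, once; it reports no verdict.
The state is a dict: "t": time; "joints": joint angles; "joint_vel": joint speeds; "tau": joint torques, N m; "tcp_pos": TCP position; "tcp_rot": TCP orientation; "force": force on the tool from outside, world axes, zero at the start; "ft_torque": the same for the moment, N m; "width": opening from 0.0 (shut) to 1.0 (fully open).
Only numpy, scipy, OpenCV 4.12 (cv2) and the standard library are available. Lean on these libraries where they do the work, as an engineer would, in place of code of your own. Each camera call takes 0.05 s, during which the arm holds its last target.

## Working session

There is one attempt and no reset: what is moved stays moved. The work goes in short steps, Python scripts to look and compute and a tool call to move; the robot and the scene stay as the last step left them, time stands still between calls to the robot, and variables do not carry over. Pictures are saved under pics/ and viewed, and the job is handed in when it is done.

Besides the shell and the picture viewer there is one more tool, called after "Call:" as name([rows], argument=value, ...), one row to a line, values as JSON. carry_out: Moves the arm, as the interface text tells. Its arguments: {"type":"object","properties":{"increments":{"type":"array"}},"required":["increments"]}

```bash
mkdir -p pics; ls; python3 - <<'E'
from station import env, imaging
import cv2,pickle
s=env.get_state()
print({k:s[k] for k in('t','tcp_pos','tcp_rot','force','width')})
d={}
for n in('scene','top','wrist'):
    c=imaging.capture(n); d[n]=c; cv2.imwrite(f'pics/{n}0.png',c['image']); print(n,c['fovy'],c['cx'],c['cy'],c['R'],c['t'])
pickle.dump(d,open('c0.pkl','wb'))
E
```

```text
pics
{'t': 0.0, 'tcp_pos': array([ 0.23040618, -0.60720742,  0.22146137]), 'tcp_rot': array([ 3.14146768e+00,  1.89650585e-03, -1.20800801e+00]), 'force': array([ 0.89127554, -0.70284376, -0.5161948 ]), 'width': 1.0000433577166614}
scene 46.06314737275113 282.450963050228 206.80275846675843 [[-0.79206968  0.6103995   0.00617008]
 [ 0.32255431  0.42709319 -0.84471896]
 [-0.51825123 -0.66708609 -0.53517455]] [ 0.4439261  -0.14610101  1.35467648]
top 57.059216109918744 280.91986128880404 207.6008141861725 [[ 0.02334326 -0.99957288 -0.01758291]
 [-0.99507971 -0.02153719 -0.09670846]
 [ 0.09628847  0.01975389 -0.99515743]] [0.07149743 0.63427598 0.82676954]
wrist 68.06541103234687 280.7083919576625 209.94808633890307 [[ 3.54753128e-01 -9.34959895e-01 -4.60392216e-04]
 [-9.04970069e-01 -3.43497681e-01  2.51074724e-01]
 [-2.34902942e-01 -8.86529026e-02 -9.67967598e-01]] [-0.64915361 -0.02997851  0.38868145]
```

View pics/scene0.png

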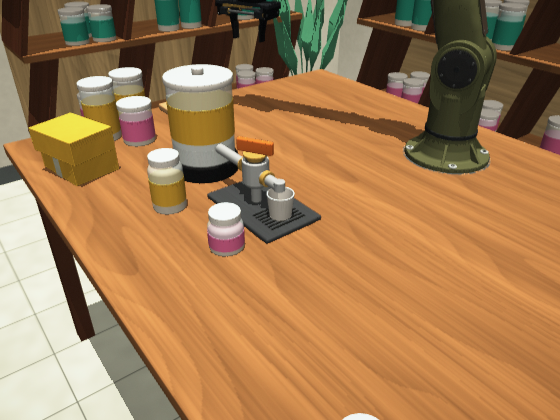

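View pics/top0.png

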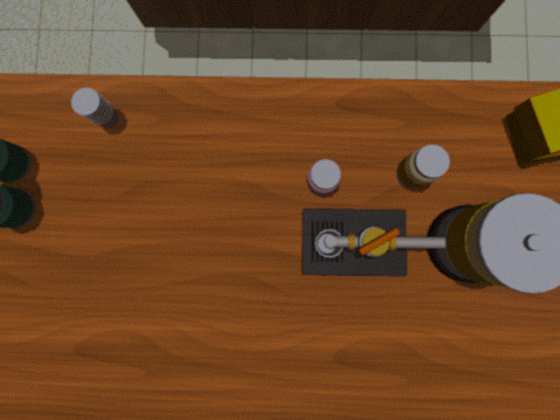

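View pics/wrist0.png

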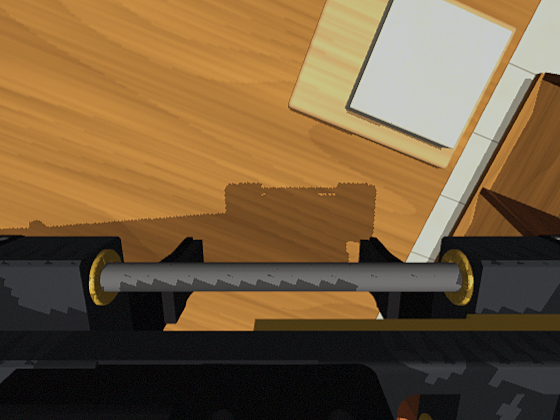

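The top view shows the handle at about (380,242), the pipe running along row 242 from the tank (528,242) to the spout (328,242), the pink jar at (324,177) and the yellow jar at (428,163). Next I measure the handle, tray and pipe.

```bash
cat > h.py <<'E'
import numpy as np,cv2
def f(c): return c['image'].shape[0]/2/np.tan(np.radians(c['fovy'])/2)
def ray(c,p):
    p=np.atleast_2d(p).astype(float)
    d=np.c_[(p[:,0]-c['cx'])/f(c),(p[:,1]-c['cy'])/f(c),np.ones(len(p))]@c['R']
    return -c['R'].T@c['t'],d
def onz(c,p,z):
    o,d=ray(c,p); return o+d*((z-o[2])/d[:,2])[:,None]
def proj(c,X):
    q=np.atleast_2d(X)@c['R'].T+c['t']; return np.c_[q[:,0]/q[:,2]*f(c)+c['cx'],q[:,1]/q[:,2]*f(c)+c['cy']]
def orange(c,box=None,lo=(5,235,140),hi=(14,255,255)):
    m=cv2.inRange(cv2.cvtColor(c['image'],cv2.COLOR_BGR2HSV),np.array(lo),np.array(hi))
    if box: 
        k=np.zeros_like(m); x0,y0,x1,y1=box; k[y0:y1,x0:x1]=1; m=m*k
    return m
E
python3 - <<'E'
import pickle,cv2,numpy as np
from h import *
d=pickle.load(open('c0.pkl','rb'))
t=d['top'];s=d['scene']
for c,b in((t,(340,205,420,280)),(s,(225,125,285,165))):
    x0,y0,x1,y1=b
    im=c['image'][y0:y1,x0:x1]; cv2.imwrite('pics/crop%d.png'%x0,cv2.resize(im,None,fx=8,fy=8,interpolation=0))
hs=cv2.cvtColor(t['image'],cv2.COLOR_BGR2HSV); 
for p in((380,242),(372,247),(388,237),(380,255),(340,300),(300,180)): print(p,hs[p[1],p[0]],t['image'][p[1],p[0]])
hs=cv2.cvtColor(s['image'],cv2.COLOR_BGR2HSV)
for p in((255,143),(245,142),(265,147),(257,153),(300,180)): print(p,hs[p[1],p[0]])
E
```

```text
(380, 242) [ 15 250 147] [  3  76 147]
(372, 247) [ 15 255 144] [  0  74 144]
(388, 237) [ 15 255 140] [  0  69 140]
(380, 255) [ 19 127  76] [38 62 76]
(340, 300) [ 13 200 121] [ 26  68 121]
(300, 180) [ 14 193 135] [ 33  79 135]
(255, 143) [ 11 209 162]
(245, 142) [ 10 209 155]
(265, 147) [ 10 209 151]
(257, 153) [ 16 187 164]
(300, 180) [ 14 158 207]
```

View pics/crop340.png

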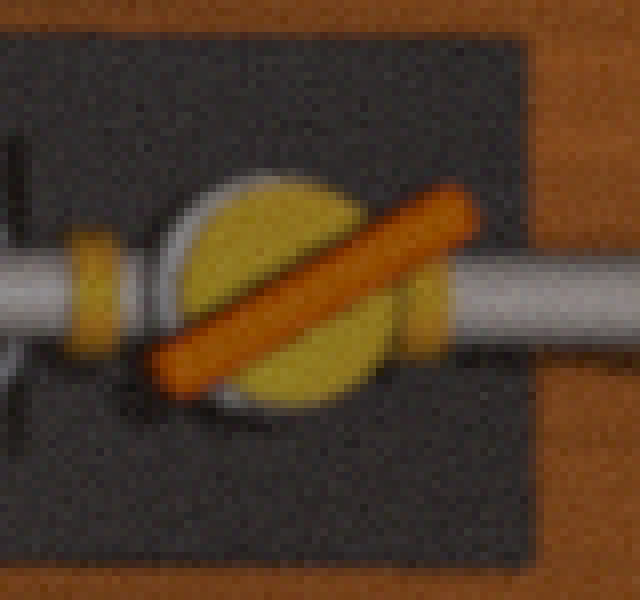

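View pics/crop225.png

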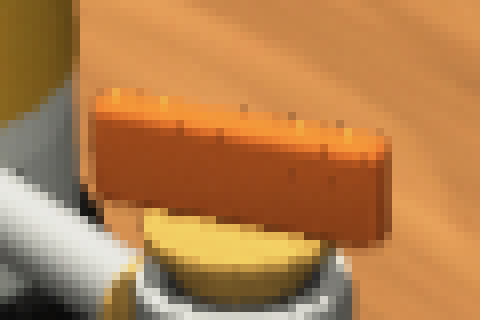

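```bash
python3 - <<'E'
import pickle,cv2,numpy as np
from h import *
d=pickle.load(open('c0.pkl','rb'))
t=d['top'];s=d['scene']
print('cams',ray(t,[0,0])[0],ray(s,[0,0])[0])
# handle
hs=cv2.cvtColor(t['image'],cv2.COLOR_BGR2HSV)
m=orange(t,(355,222,405,262),(8,225,110),(17,255,255))
n,l,st,ce=cv2.connectedComponentsWithStats(m); i=1+st[1:,4].argmax(); print('area',st[i])
ys,xs=np.nonzero(l==i); P=onz(t,np.c_[xs,ys],0.161)[:,:2]
r=cv2.minAreaRect((P*1000).astype(np.float32)); print('rect',r, 'mean',P.mean(0))
u,S,v=np.linalg.svd(P-P.mean(0)); print('yaw',np.degrees(np.arctan2(v[0,1],v[0,0])))
# brass flange top z=.131 :
mb=cv2.inRange(hs,np.array([20,170,90]),np.array([32,255,255])); 
# pipe: light gray, low sat
mp=cv2.inRange(hs,np.array([0,0,95]),np.array([180,70,255])); mp[:225]=0;mp[260:]=0;mp[:,:402]=0;mp[:,442:]=0
pc=[];
for x in range(404,440):
    yy=np.nonzero(mp[:,x])[0]; pc.append((x,(yy.min()+yy.max())/2,len(yy)))
pc=np.array(pc); print(pc[::8])
Q=onz(t,pc[:,:2],0.09)[:,:2]; k=np.polyfit(Q[:,1],Q[:,0],1); print('pipe x at y:',k,'yaw disp deg',-np.degrees(np.arctan(k[0])))
# tray rectangle
g=cv2.inRange(hs,np.array([0,0,0]),np.array([180,110,85])); g[:200]=0;g[285:]=0;g[:,:295]=0;g[:,415:]=0
g=cv2.morphologyEx(g,cv2.MORPH_CLOSE,np.ones((3,3)))
ct=max(cv2.findContours(g,0,2)[0],key=cv2.contourArea); h=cv2.convexHull(ct)[:,0]
H=onz(t,h,0.012)[:,:2]; print('tray',cv2.minAreaRect((H*1000).astype(np.float32)))
# jars lids
for nm,px,z in(('pink',(324,174),.085),('yellow',(431,160),.13),('cup',(328,243),.055)): print(nm,onz(t,px,z))
print('flange rim etc', onz(t,(376,242),.131))
E
```

```text
cams [0.5498778  0.0687955  0.88536284] [1.10080867 0.69511232 0.59883503]
area [360 229  39  25 287]
rect ((560.9733276367188, -101.14958953857422), (12.964139938354492, 80.89932250976562), 30.995237350463867) mean [ 0.56137915 -0.1011211 ]
yaw 120.80093837066877
[[404. 242.   9.]
 [412. 242.   9.]
 [420. 242.   9.]
 [428. 242.   9.]
 [436. 242.   9.]]
pipe x at y: [-0.02301802  0.55789754] yaw disp deg 1.318602327727911
tray ((561.3954467773438, -88.34564971923828), (146.8116912841797, 250.0786590576172), 0.6246443390846252)
pink [[ 0.69999717 -0.00393551  0.085     ]]
yellow [[ 0.7238085  -0.21039176  0.13      ]]
cup [[ 0.55643611 -0.01706928  0.055     ]]
flange rim etc [[ 0.55992252 -0.10196137  0.131     ]]
```

```bash
cat >> h.py <<'E'
from scipy.spatial.transform import Rotation as Ro
def plan(s,targets):
    """targets: (x,y,z,yaw_deg) tool-down -> rows shift mm/turn deg in current tool frame"""
    R0=Ro.from_euler('xyz',s['tcp_rot']).as_matrix(); p0=np.array(s['tcp_pos'])
    for x,y,z,yw in targets:
        R=Ro.from_euler('xyz',[np.pi,0,np.radians(yw)]).as_matrix()
        print(np.round(R0.T@(np.array([x,y,z])-p0)*1000,1),np.round(np.degrees(Ro.from_matrix(R0.T@R).as_rotvec()),1))
E
python3 - <<'E'
import pickle
from h import *
from station import env
s=env.get_state()
d=pickle.load(open('c0.pkl','rb'));w=d['wrist']
o=ray(w,[0,0])[0]; R0=Ro.from_euler('xyz',s['tcp_rot']).as_matrix()
print('cam in tool',R0.T@(o-s['tcp_pos']), 'fwd in tool',R0.T@w['R'][2])
plan(s,[(.30,-.40,.25,-30),(.43,-.16,.26,0),(.561,-.101,.26,31),(.50,-.101,.26,31)])
E
```

```text
cam in tool [-0.00047065 -0.06850731 -0.16174693] fwd in tool [9.33421714e-04 2.50997404e-01 9.67987310e-01]
[-169.2 -138.6  -28. ] [ -0.    0.1 -39.2]
[-347.4 -345.3  -37.8] [ -0.    0.1 -69.2]
[-356.1 -488.7  -37.8] [-1.000e-01  1.000e-01 -1.002e+02]
[-377.7 -431.7  -37.8] [-1.000e-01  1.000e-01 -1.002e+02]
```

Call:
carry_out([
  [[87,-169,-139,-28,0,0,-39],[87,-169,-139,-28,0,0,-39],[87,-169,-139,-28,0,0,-39],[87,-169,-139,-28,0,0,-39],[87,-347,-345,-38,0,0,-69],[87,-347,-345,-38,0,0,-69],[87,-347,-345,-38,0,0,-69],[87,-347,-345,-38,0,0,-69]],
])

```text
t: 1.15
tcp_pos: [0.4199, -0.1787, 0.2598]
tcp_rot: [3.141, -0.0, -0.003]
force: [0.1, -0.1, 0.2]
width: 1.001
```

```bash
python3 - <<'E'
from h import *
from station import env
plan(env.get_state(),[(.555,-.101,.25,31)])
E
```

```text
[134.9 -78.1   9.7] [  0.   -0.  -31.2]
```

Call:
carry_out([
  [[87,135,-70,10,0,0,-31],[87,135,-70,10,0,0,-31],[87,135,-70,10,0,0,-31],[87,135,-70,10,0,0,-31],[87,135,-70,10,0,0,-31]],
])

```text
t: 1.78
tcp_pos: [0.5537, -0.1121, 0.2494]
tcp_rot: [-3.141, 0.001, 0.534]
force: [0.5, -0.0, -0.2]
width: 0.997
```

```bash
python3 - <<'E'
from h import *
from station import env,imaging
import pickle
d={n:imaging.capture(n) for n in('wrist','top')}
s=env.get_state(); print(s['t'],s['tcp_pos'],s['tcp_rot'])
pickle.dump((d,s),open('c1.pkl','wb'))
cv2.imwrite('pics/wrist1.png',d['wrist']['image']);cv2.imwrite('pics/top1.png',d['top']['image'])
E
```

```text
1.875 [ 0.55366527 -0.11251447  0.24987552] [3.14062835e+00 1.01626290e-03 5.33818772e-01]
```

View pics/wrist1.png

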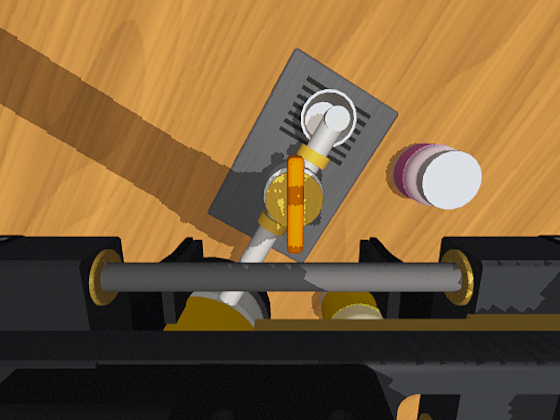

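The wrist view shows the handle at about (296,204) standing nearly upright in the picture. The pipe runs from (240,280) to the spout at (336,118), the tray is below, and the pink jar is at (450,180). I measure from this closer view.

```bash
python3 - <<'E'
from h import *
import pickle
d,s=pickle.load(open('c1.pkl','rb'));c=d['wrist']
hs=cv2.cvtColor(c['image'],cv2.COLOR_BGR2HSV)
for p in((296,170),(296,200),(296,240),(310,200),(320,145),(255,255),(305,120),(230,290)): print(p,hs[p[1],p[0]])
x0,y0,x1,y1=220,90,370,290
cv2.imwrite('pics/wc.png',cv2.resize(c['image'][y0:y1,x0:x1],None,fx=3,fy=3,interpolation=0))
# tray corners
g=cv2.inRange(hs,np.array([0,0,60]),np.array([180,60,130]))
cv2.imwrite('pics/g.png',g)
E
```

```text
(296, 170) [ 21 255 223]
(296, 200) [ 16 255 182]
(296, 240) [ 21 255 223]
(310, 200) [ 21 189 165]
(320, 145) [ 75   5 223]
(255, 255) [ 17  11 217]
(305, 120) [120   4 213]
(230, 290) [10 16 47]
```

View pics/wc.png

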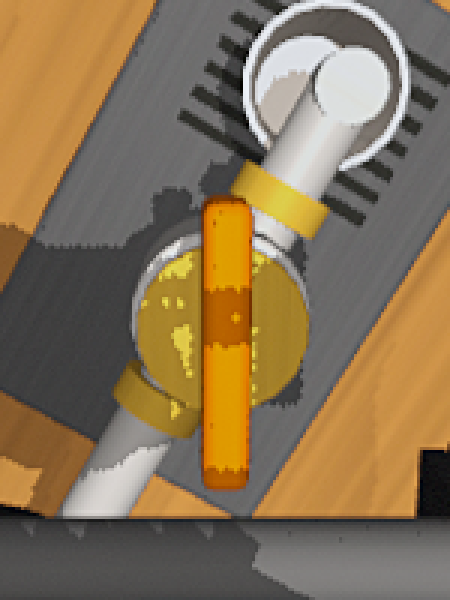

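View pics/g.png

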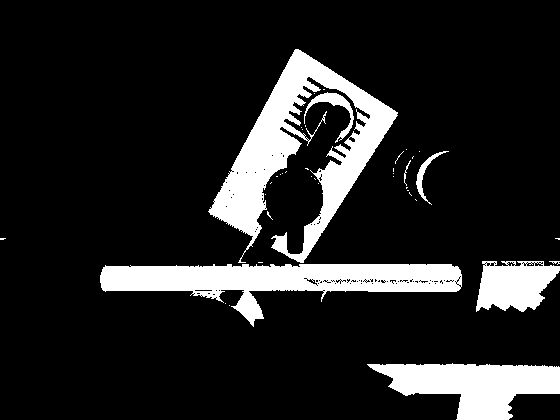

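```bash
python3 - <<'E'
from h import *
import pickle
d,s=pickle.load(open('c1.pkl','rb'));c=d['wrist']
hs=cv2.cvtColor(c['image'],cv2.COLOR_BGR2HSV)
m=cv2.inRange(hs,np.array([8,235,100]),np.array([24,255,255])); k=np.zeros_like(m);k[150:258,284:308]=255;m&=k
n,l,st,ce=cv2.connectedComponentsWithStats(m); i=1+st[1:,4].argmax(); print(st[i])
ct=np.argwhere(l==i)[:,::-1]
P=onz(c,ct,.161)[:,:2]; r=cv2.minAreaRect((P*1000).astype(np.float32)); print('handle',r)
v=np.linalg.svd(P-P.mean(0))[2]; print('mean',P.mean(0),'yaw',np.degrees(np.arctan2(v[0,1],v[0,0])))
g=cv2.inRange(hs,np.array([0,0,40]),np.array([180,70,130]))
L=[];Rr=[]
for y in range(75,200,2):
    xs=np.nonzero(g[y,190:400])[0]+190; L.append((xs.min(),y))
for y in range(125,235,2):
    xs=np.nonzero(g[y,190:400])[0]+190; Rr.append((xs.max(),y))
out=[]
for E in(L,Rr):
    Q=onz(c,np.array(E),.012)[:,:2]; vx,vy,x0,y0=cv2.fitLine((Q*1000).astype(np.float32),cv2.DIST_HUBER,0,.01,.01).ravel()
    print('edge',np.degrees(np.arctan2(vx,vy)),x0,y0,'x at y=-101',x0+vx/vy*(-101-y0))
# pipe section between valve and spout: white, cols; and full valve ring
for nm,px,z in(('spout',(336.5,117.5),.097),):print(nm,onz(c,px,z))
# spout end vs axis; flange circle from yellow/brass
b=cv2.inRange(hs,np.array([18,120,80]),np.array([34,234,255])); k=np.zeros_like(b);k[165:232,262:326]=255;b&=k
cv2.imwrite('pics/b.png',b)
t=d['top'];
E
```

```text
[ 287  156   17   97 1555]
handle ((560.5228271484375, -99.93870544433594), (13.475799560546875, 81.85596466064453), 30.885347366333008)
mean [ 0.55957726 -0.0986084 ] yaw -59.07138499592485
edge 179.36243 487.93524 -83.8914 x at y=-101 488.12564
edge 179.55167 634.1952 -62.191402 x at y=-101 634.49884
spout [[ 0.55977996 -0.01616208  0.097     ]]
```

```bash
python3 - <<'E'
from h import *
from station import env
plan(env.get_state(),[(.561,-.1003,.18,30.9),(.561,-.1003,.134,30.9)])
E
```

```text
[12.6 -6.9 69.9] [ 0.1  0.1 -0.3]
[ 12.6  -6.9 115.9] [ 0.1  0.1 -0.3]
```

Call:
carry_out([
  [[87,12.5,-7,50,0,0,0],[87,12.5,-7,80,0,0,0],[87,12.5,-7,100,0,0,0],[87,12.5,-7,100,0,0,0]],
])

```text
t: 2.38
tcp_pos: [0.5606, -0.0996, 0.1489]
tcp_rot: [-3.141, 0.002, 0.536]
force: [-0.3, 0.1, 0.3]
width: 1.002
```

```bash
python3 - <<'E'
from h import *
from station import env,imaging
d=imaging.capture('wrist'); s=env.get_state(); print(s['t'],s['tcp_pos'],s['tcp_rot'],s['force'])
plan(s,[(.561,-.1003,.134,30.9)])
cv2.imwrite('pics/wrist2.png',d['image'])
E
```

```text
2.425 [ 0.56168501 -0.09943453  0.15014897] [3.14108543e+00 1.32196183e-04 5.35941145e-01] [ 0.47581394  0.84268444 -0.56945253]
[-1.   0.4 16.1] [ 0.   0.  -0.2]
```

View pics/wrist2.png

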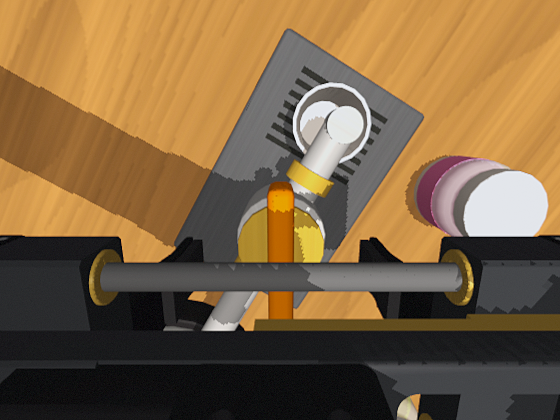

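The handle is centred between the fingers, at column 281. I lower the tool and close the fingers.

Call:
carry_out([
  [[87,-0.5,0,10,0,0,0],[87,-0.5,0,15.5,0,0,0],[0,-0.5,0,15.5,0,0,0],[0,-0.5,0,15.5,0,0,0],[0,-0.5,0,15.5,0,0,0],[0,-0.5,0,15.5,0,0,0],[0,-0.5,0,15.5,0,0,0],[0,-0.5,0,15.5,0,0,0]],
])

```text
t: 3.42
tcp_pos: [0.5614, -0.0989, 0.1343]
tcp_rot: [3.141, -0.0, 0.537]
force: [-0.6, 0.7, -0.4]
width: 0.402
```

Call:
carry_out([
  [[0,0,0,0,0,0,0],[0,0,0,0,0,0,0],[0,0,0,0,0,0,0],[0,0,0,0,0,0,0],[0,0,0,0,0,0,0],[0,0,0,0,0,0,0],[0,0,0,0,0,0,0]],
])

```text
t: 4.3
tcp_pos: [0.5605, -0.0995, 0.1341]
tcp_rot: [-3.141, 0.002, 0.537]
force: [-5.4, -1.0, 3.3]
width: 0.153
```

Call:
carry_out([
  [[0,-0.5,0,1,0,0,0],[0,-0.5,0,2,0,0,0]],
])

```text
t: 4.55
tcp_pos: [0.5606, -0.0995, 0.1337]
tcp_rot: [3.141, 0.001, 0.537]
force: [-8.2, -0.9, 14.3]
width: 0.161
```

Call:
carry_out([
  [[0,0,0,1,0,0,-4],[0,0,0,2,0,0,-8],[0,0,0,3,0,0,-12]],
])

```text
t: 4.92
tcp_pos: [0.5602, -0.0998, 0.1309]
tcp_rot: [3.141, 0.002, 0.749]
force: [-9.7, -1.8, 13.3]
width: 0.153
```

Call:
carry_out([
  [[0,-0.7,-0.7,1,0,0,-4],[0,-0.7,-0.7,2,0,0,-8],[0,-0.7,-0.7,3,0,0,-12],[0,-0.7,-0.7,4,0,0,-16]],
])

```text
t: 5.42
tcp_pos: [0.5598, -0.1002, 0.127]
tcp_rot: [3.141, 0.002, 1.027]
force: [-8.6, -2.6, 12.8]
width: 0.155
```

```bash
python3 - <<'E'
from h import *
from station import env,imaging
d=imaging.capture('scene'); w=imaging.capture('wrist'); s=env.get_state(); print(s['t'],s['tcp_pos'],s['tcp_rot'],s['force'],s['ft_torque'])
a=cv2.resize(d['image'][100:230,180:320],(420,390),interpolation=0); b=w['image'][10:400,100:480]
cv2.imwrite('pics/s3.png',np.hstack([a,b]))
E
```

```text
5.525 [ 0.55972378 -0.10026398  0.12693794] [3.14091014e+00 2.23330541e-03 1.02649890e+00] [-6.92149511 -1.53470829 11.64453525] [-0.42902327  1.59524023  0.07553571]
```

View pics/s3.png

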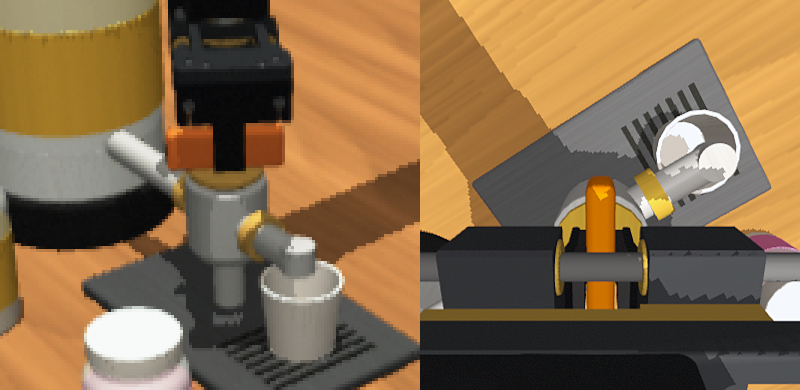

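Call:
carry_out([
  [[0,-0.5,-1,1,0,0,-4],[0,-0.5,-1,2,0,0,-8],[0,-0.5,-1,3,0,0,-12],[0,-0.5,-1,4,0,0,-16],[0,-0.5,-1,5,0,0,-20],[0,-0.5,-1,5.5,0,0,-24]],
])

```text
t: 6.28
tcp_pos: [0.5595, -0.1011, 0.1237]
tcp_rot: [3.14, 0.004, 1.445]
force: [-11.3, -2.9, 26.0]
width: 0.16
```

```bash
python3 - <<'E'
from h import *
from station import env,imaging
d=imaging.capture('scene'); w=imaging.capture('wrist'); s=env.get_state(); print(s['t'],s['tcp_pos'],s['tcp_rot'],np.degrees(s['tcp_rot'][2]),s['force'],s['ft_torque'])
a=cv2.resize(d['image'][100:230,180:320],(420,390),interpolation=0); b=w['image'][10:400,100:480]
cv2.imwrite('pics/s4.png',np.hstack([a,b]))
E
```

```text
6.375 [ 0.55949261 -0.10114372  0.12378711] [3.13996647 0.00432265 1.44441107] 82.75865810236019 [-11.45306111  -2.26483418  24.64844014] [-0.66761545  2.47308266 -0.06611538]
```

View pics/s4.png

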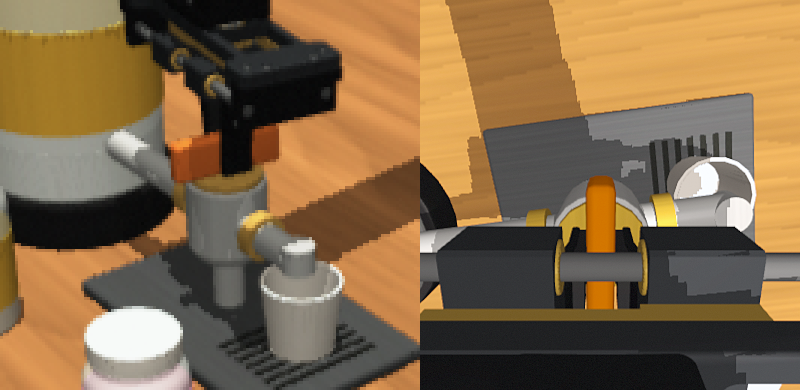

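Call:
carry_out([
  [[0,0,-0.5,0,0,0,-4],[0,0,-0.5,0,0,0,-8],[0,0,-0.5,0,0,0,-8]],
])

```text
t: 6.75
tcp_pos: [0.5594, -0.1014, 0.1238]
tcp_rot: [3.14, 0.005, 1.583]
force: [-10.0, -4.0, 24.5]
width: 0.159
```

```bash
python3 - <<'E'
from h import *
from station import env,imaging
import pickle
d=imaging.capture('scene'); w=imaging.capture('wrist'); t=imaging.capture('top'); s=env.get_state(); print(s['t'],s['tcp_pos'],s['tcp_rot'],np.degrees(s['tcp_rot'][2]),s['force'],s['ft_torque'])
pickle.dump((d,w,t),open('c5.pkl','wb'))
a=cv2.resize(d['image'][100:230,180:320],(420,390),interpolation=0); b=w['image'][10:400,100:480]
cv2.imwrite('pics/s5.png',np.hstack([a,b]))
# pipe vs handle in wrist view: tray far edge
hs=cv2.cvtColor(w['image'],cv2.COLOR_BGR2HSV)
g=cv2.inRange(hs,np.array([0,0,40]),np.array([180,70,130]))
E=[]
for x in range(190,440,3):
    ys=np.nonzero(g[60:230,x])[0]+60
    if len(ys): E.append((x,ys.min()))
Q=onz(w,np.array(E),.012)[:,:2];vx,vy,x0,y0=cv2.fitLine((Q*1000).astype(np.float32),cv2.DIST_HUBER,0,.01,.01).ravel()
print(E[::12],'tray edge yaw',np.degrees(np.arctan2(vx,vy)),x0)
E
```

```text
6.9 [ 0.55943722 -0.10145537  0.12381546] [3.13951296 0.00509903 1.58279765] 90.68762502505803 [-9.36335663 -4.85987949 23.24665195] [-0.78252895  2.16590733 -0.00349184]
[(190, np.int64(124)), (226, np.int64(124)), (262, np.int64(124)), (298, np.int64(124)), (334, np.int64(124)), (370, np.int64(125)), (406, np.int64(125))] tray edge yaw 179.60959 487.16077
```

View pics/s5.png

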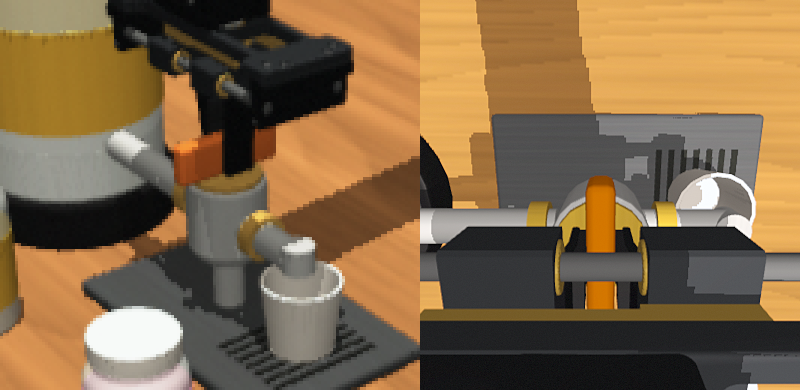

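Call:
carry_out([
  [[0,0,0,1,0,0,0],[0,0,0,2,0,0,0],[0,0,0,2,0,0,0]],
])

```text
t: 7.28
tcp_pos: [0.5595, -0.1015, 0.1236]
tcp_rot: [3.14, 0.006, 1.583]
force: [-13.6, -3.8, 34.5]
width: 0.154
```

Call:
carry_out([
  [[0,0,-1,-2.5,0,0,0],[0,0,-1.5,-4.5,0,0,0],[0,0,-1.5,-4.5,0,0,0]],
])

```text
t: 7.65
tcp_pos: [0.5592, -0.1014, 0.1241]
tcp_rot: [3.136, 0.004, 1.583]
force: [0.5, -5.6, 8.2]
width: 0.159
```

Call:
carry_out([
  [[70,0,0,0,0,0,0],[70,0,0,0,0,0,0],[70,0,0,0,0,0,0],[70,0,0,0,0,0,0],[70,0,0,0,0,0,0],[70,0,0,0,0,0,0]],
])

```text
t: 8.4
tcp_pos: [0.5568, -0.0989, 0.1222]
tcp_rot: [-3.142, -0.0, 1.585]
force: [-0.3, 0.5, -0.8]
width: 0.743
```

Released, with almost no force left on the tool. I go straight up, then back from the valve to look.

Call:
carry_out([
  [[70,0,0,-30,0,0,0],[70,0,0,-80,0,0,0],[70,0,0,-120,0,0,0],[70,0,-60,-130,0,0,0],[70,0,-60,-130,0,0,0]],
])

```text
t: 9.02
tcp_pos: [0.4944, -0.1003, 0.2534]
tcp_rot: [-3.141, 0.005, 1.582]
force: [0.6, -0.2, 0.5]
width: 0.803
```

```bash
python3 - <<'E'
from h import *
from station import env,imaging
import pickle
d={n:imaging.capture(n) for n in('scene','wrist','top')}; s=env.get_state(); print(s['t'],s['tcp_pos'],s['force'])
pickle.dump(d,open('c6.pkl','wb'))
a=cv2.resize(d['scene']['image'][100:230,180:320],(420,390),interpolation=0); b=d['wrist']['image'][10:400,100:480]
cv2.imwrite('pics/s6.png',np.hstack([a,b])); cv2.imwrite('pics/top6.png',d['top']['image'])
E
```

```text
9.175 [ 0.49725824 -0.10008355  0.25235989] [-0.41375358  0.00609766  0.18975815]
```

View pics/s6.png

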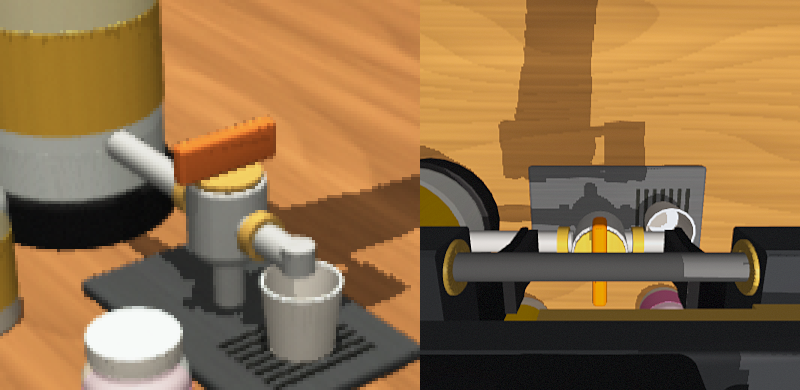

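View pics/top6.png

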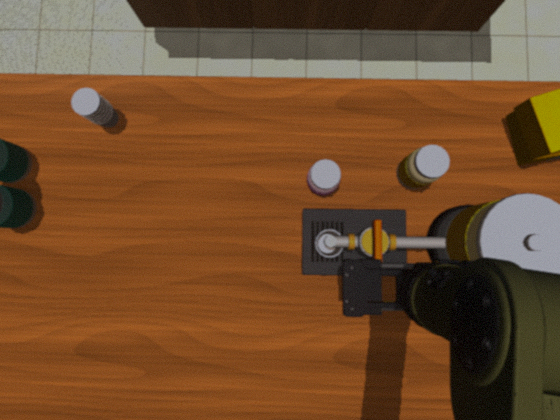

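Call:
carry_out([
  [[70,0,-20,-20,0,0,0],[70,0,-45,-20,0,0,0],[70,0,-45,-20,0,0,0],[70,0,-45,-20,0,0,0]],
])

```text
t: 9.68
tcp_pos: [0.4528, -0.1003, 0.2719]
tcp_rot: [3.141, -0.001, 1.585]
force: [-0.1, 0.4, -0.2]
width: 0.804
```

```bash
python3 - <<'E'
from h import *
from station import env,imaging
import pickle
d={n:imaging.capture(n) for n in('scene','wrist','top')}; s=env.get_state(); print(s['t'],s['tcp_pos'],s['force'])
pickle.dump(d,open('c7.pkl','wb'))
t=d['top']
m=orange(t,(355,205,405,275),(8,225,110),(17,255,255))
n,l,st,ce=cv2.connectedComponentsWithStats(m); i=1+st[1:,4].argmax()
P=onz(t,np.argwhere(l==i)[:,::-1],.151)[:,:2]; v=np.linalg.svd(P-P.mean(0))[2]
print('handle top view',P.mean(0),'yaw',np.degrees(np.arctan(v[0,1]/v[0,0])),st[i], cv2.minAreaRect((P*1000).astype(np.float32)))
w=d['wrist'];hs=cv2.cvtColor(w['image'],cv2.COLOR_BGR2HSV)
m=cv2.inRange(hs,np.array([8,235,100]),np.array([24,255,255]));m[:150]=0;m[262:]=0;m[:,:265]=0;m[:,300:]=0
n,l,st,ce=cv2.connectedComponentsWithStats(m); i=1+st[1:,4].argmax(); print(st[i])
ys=np.unique(np.argwhere(l==i)[:,0]); px=[]
for y in ys[6:-6]:
    xs=np.nonzero(l[y]==i)[0]; px.append((xs.mean(),y))
Q=onz(w,np.array(px),.151)[:,:2]; k=np.polyfit(Q[:,0],Q[:,1],1); print('wrist handle yaw',np.degrees(np.arctan(k[0])))
# scene: orange hue extremes vs predictions
c=d['scene']; hs=cv2.cvtColor(c['image'],cv2.COLOR_BGR2HSV)
m=cv2.inRange(hs,np.array([5,195,80]),np.array([12,255,255]));k=np.zeros_like(m);k[130:170,230:280]=255;m&=k
n,l,st,ce=cv2.connectedComponentsWithStats(m); i=1+st[1:,4].argmax(); q=np.argwhere(l==i)[:,::-1]; print('scene mask',st[i],q.mean(0))
a=np.radians(.7);ax=np.array([.5605,-.1005])
def sil(h):
    C=[]
    for sx in(-42,42):
        for sy in(-7,7):
            for z in(-15,15):
                C.append([ax[0]+(sx*np.cos(a)-sy*np.sin(a))/1e3,ax[1]+(sx*np.sin(a)+sy*np.cos(a))/1e3,.115+h+z/1e3])
    p=proj(c,C); return p
for h in(.021,.026,.031):
    p=sil(h); print(h,p.min(0).round(1),p.max(0).round(1))
x0,y0,x1,y1=225,125,285,185
cv2.imwrite('pics/s7.png',np.hstack([cv2.resize(c['image'][y0:y1,x0:x1],(420,420),interpolation=0),cv2.resize(w['image'][130:270,210:350],(380,420),interpolation=0)]))
# bystanders before/after
o=pickle.load(open('c0.pkl','rb'))['top']['image']
for nm,(x,y,r) in dict(pink=(324,177,22),yellow=(428,163,28),cup=(325,243,16)).items():
    A=o[y-r:y+r,x-r:x+r].astype(np.float32).mean(2);B=t['image'][y-r:y+r,x-r:x+r].astype(np.float32).mean(2)
    print(nm,cv2.phaseCorrelate(A,B))
E
```

```text
9.825 [ 0.4525584  -0.10011894  0.27186487] [ 0.58619065  0.23288102 -0.37357016]
handle top view [ 0.5611258  -0.10074582] yaw 0.3057108816849436 [375 220   7  43 271] ((561.8042602539062, -101.20223999023438), (11.29072093963623, 79.08233642578125), 89.99388122558594)
[273 261  10   1  10]Traceback (most recent call last):
  File "<stdin>", line 17, in <module>
  File "h.py", line 8, in onz
    o,d=ray(c,p); return o+d*((z-o[2])/d[:,2])[:,None]
        ~~~^^^^^
  File "h.py", line 5, in ray
    d=np.c_[(p[:,0]-c['cx'])/f(c),(p[:,1]-c['cy'])/f(c),np.ones(len(p))]@c['R']
             ~^^^^^
IndexError: index 0 is out of bounds for axis 1 with size 0
```

```bash
python3 - <<'E'
from h import *
import pickle
d=pickle.load(open('c7.pkl','rb'));t=d['top']
w=pickle.load(open('c6.pkl','rb'))['wrist'];hs=cv2.cvtColor(w['image'],cv2.COLOR_BGR2HSV)
m=cv2.inRange(hs,np.array([8,235,100]),np.array([24,255,255]));m[:200]=0;m[320:]=0;m[:,:268]=0;m[:,:268]=0;m[:,295:]=0
px=[]
for y in list(range(232,258))+list(range(296,310)):
    xs=np.nonzero(m[y])[0]
    if len(xs)>8: px.append((xs.mean(),y))
px=np.array(px);print(len(px),px[0],px[-1])
Q=onz(w,px,.151)[:,:2]; k=np.polyfit(Q[:,0],Q[:,1],1); print('wrist handle yaw',np.degrees(np.arctan(k[0])))
c=d['scene']; hs=cv2.cvtColor(c['image'],cv2.COLOR_BGR2HSV)
m=cv2.inRange(hs,np.array([5,195,80]),np.array([12,255,255]));k=np.zeros_like(m);k[130:170,230:280]=255;m&=k
n,l,st,ce=cv2.connectedComponentsWithStats(m); i=1+st[1:,4].argmax(); print('scene mask',st[i])
def sil(h,deg):
    a=np.radians(deg);ax=np.array([.561,-.1005]);C=[]
    for sx in(-42,42):
        for sy in(-7,7):
            for z in(-15,15):
                C.append([ax[0]+(sx*np.cos(a)-sy*np.sin(a))/1e3,ax[1]+(sx*np.sin(a)+sy*np.cos(a))/1e3,.115+h+z/1e3])
    p=proj(c,C); return p.min(0).round(1),p.max(0).round(1)
for h in(.021,.026,.031): print(h,sil(h,.7))
o=pickle.load(open('c0.pkl','rb'))
m0=cv2.inRange(cv2.cvtColor(o['scene']['image'],cv2.COLOR_BGR2HSV),np.array([5,195,80]),np.array([12,255,255]));m0&=k*0+255
m0[:130]=0;m0[170:]=0;m0[:,:230]=0;m0[:,280:]=0
print('start mask',cv2.boundingRect(m0),'pred',sil(.031,-59.1))
x0,y0,x1,y1=225,125,285,185
cv2.imwrite('pics/s7.png',cv2.resize(c['image'][y0:y1,x0:x1],(480,480),interpolation=0))
for nm,(x,y,r) in dict(pink=(324,177,22),yellow=(428,163,28),cup=(325,243,16)).items():
    A=o['top']['image'][y-r:y+r,x-r:x+r].astype(np.float32).mean(2);B=t['image'][y-r:y+r,x-r:x+r].astype(np.float32).mean(2)
    print(nm,cv2.phaseCorrelate(A,B))
E
```

```text
40 [279. 232.] [279.5 309. ]
wrist handle yaw 0.8819486952172619
scene mask [238 141  34  20 367]
0.021 (array([235.5, 136.9]), array([271.6, 162.3]))
0.026 (array([235.4, 134.8]), array([271.6, 160.2]))
0.031 (array([235.3, 132.7]), array([271.6, 158.1]))
start mask (237, 139, 36, 17) pred (array([234.4, 134.3]), array([273.4, 156.2]))
pink ((0.4995625745225034, 0.5131672269035192), 1.1565257960190007)
yellow ((0.023357439801745983, 0.017223349695864698), 0.970676802529229)
cup ((0.11841298622446494, 0.11489411226039081), 0.9556521736085415)
```

View pics/s7.png

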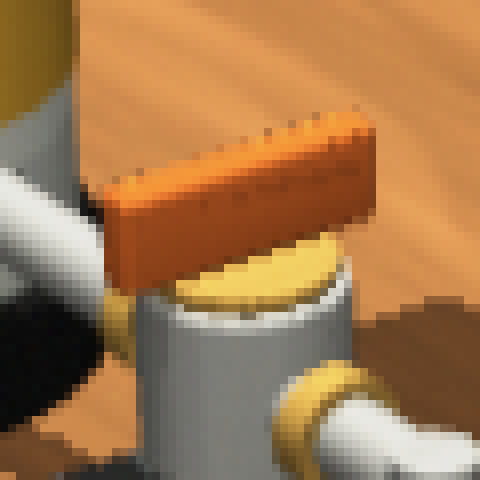

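```bash
python3 - <<'E'
import pickle,cv2,numpy as np
o=pickle.load(open('c0.pkl','rb'));n=pickle.load(open('c7.pkl','rb'))
for cam,b in(('top',dict(pink=(302,155,346,199),yellow=(400,140,452,190),bg=(200,300,240,340))),('scene',dict(pink=(203,200,248,258),yellow=(145,145,190,215),cup=(262,183,298,225)))):
    for k,(x0,y0,x1,y1) in b.items():
        d=cv2.absdiff(o[cam]['image'],n[cam]['image'])[y0:y1,x0:x1]; print(cam,k,d.mean().round(2),d.max())
E
```

```text
top pink 8.91 26
top yellow 8.59 24
top bg 7.62 25
scene pink 0.92 46
scene yellow 0.74 5
scene cup 4.6 104
```

Nothing moved beyond noise and shadow, so I hand in.

```bash
python3 -c "
from station import env
print(env.get_state()['t']); print(env.finish_job())"
```

```text
9.825
the job is handed in; nothing more can be done
None
```

The stopcock is shut: I gripped the orange handle and turned it about 60° anticlockwise, pressing down with 12–26 N. I then pressed once more to 34 N, where it hardly moved, so it was against the hard stop. After that I took the load off, let go and backed away. I handed in at about 9.8 s.

- **Angle:** the handle is at +0.3° in the top view and +0.9° in the wrist view. The dispenser's axis is at about +0.4 to +1.3°, depending on whether I used the tray, spout or pipe, so the handle is square to the pipe within about 1°.
- **Depth:** the tool went down 10.3–10.5 mm against the 10 mm needed. In the scene view the flange sits on the rim, and the handle's outline matches the fully-home position to about 0.5 mm.
- **Cup and jars:** the jars show no movement in the pictures. My shift check on the pink jar gave an unreliable half-pixel, but the direct picture difference showed only noise. The cup's patch in the scene view did change (mean 4.6 against under 1 for the jars). I took this as the arm's shadow, since the top view showed only about 0.1 pixel of shift there.
- **Contact:** the force on the tool was about zero when I handed in.

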